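Fit the filter lid of a bench fume extractor

ROBOT

A 6-joint arm with a two-finger parallel gripper is mounted at the origin on a cart in front of the work surface, level with it; the furniture and walls round the work are solid. World frame = base frame: x ahead of the robot, y to its left, z up, the work surface at z = 0. Lengths are in mm, angles in rad, forces in N, time in s.
With the tool pointing down it reaches from about 275 to 825 mm from the base axis. Payload 5.2 kg.
Tool frame: the origin (TCP) lies at the very end of the fingers, on their centre line; the grasp point (between the pads) lies 19 mm behind it; z points along the fingers, y is the line along which they close (so a half turn about z gives the same grasp; the last joint's range is limited). The gripper opens to 93 mm and grips with 3 to 60 N. Pads are 15 mm wide; open, the fingers measure 128 mm over their backs; the gripper's body (75 mm by 188 mm) begins 65 mm behind the grasp point.
Start: joints at [-1.352, 0.259, 1.535, -0, 1.348, -0.203], TCP at [225.192, -501.79, 218.653] pointing down, gripper open.
Joint ranges: [-3.14, 3.14], [-0.91, 2.08], [0.19, 2.58], [-1.22, 4.36], [0.22, 2.71], [-3.12, 3.12]. Speed limits (rad/s): [2.57, 2.57, 3.14, 3.14, 3.14, 3.14].

INTERFACE

Orientations are given as [roll, pitch, yaw] about the fixed x, y, z axes, in that order (R = Rz(yaw) Ry(pitch) Rx(roll)).
In Python, from bench import robot gives the robot as it stands. The module is installed in compiled form; this text tells all that it offers. Calls block until the motion is done:
- robot.move_ptp(position, orientation): joint-space move of the TCP to a pose.
- robot.move_linear(position, ori=None, speed=150, f_stop=None): straight line of the TCP; ori=None keeps the orientation; speed is the mean speed in mm/s. With f_stop (N) it stops when the force on the tool has changed by that much, and returns True; else False.
- robot.move_j(angles): joint-space move.
- robot.move_gripper(opening): opening from 0.0 (shut) to 1.0 (fully open); the grip force is fixed at half the most; returns when the fingers have stopped.
- robot.sleep(seconds).
- robot.inverse_kinematics(position, orientation): joint angles nearest the present ones, or None.
- robot.get_image(name): name is "scene" or "top" or "wrist"; returns a dict with "img" (480x640x3 uint8, blue, green, red), "fovy" (degrees; the focal length in pixels is half the picture's height over the tangent of half this angle, whatever the lens; pixels are square), "cx", "cy" (the principal point, pixels), "eye" and "orientation" of the camera in the world. Camera axes: x right, y down, z forward; pixel columns grow to the right and rows downward; lengths in mm; the calibration is good to about 2 mm. A picture is of the moment at which its call begins. There is no depth.
A pose or a line that the arm cannot do raises robot.MotionError and nothing moves.
- robot.hand_in(): hands the job in; it is judged then, once.
Readings, each from a call of its own:
- robot.current_t(): time.
- robot.current_qpos(): joint angles.
- robot.current_joint_vel(): joint speeds.
- robot.current_joint_efforts(): joint torques, N m.
- robot.current_tcp_pos(): TCP position.
- robot.current_eef_rot(): TCP orientation.
- robot.current_contact_force(): force on the tool from outside, world axes, zero at the start.
- robot.current_ft_torque(): the same for the moment, N m.
- robot.current_gripper_width(): opening from 0.0 (shut) to 1.0 (fully open).
- robot.current_finger_force(): force on a finger pad.
Only numpy, scipy, OpenCV 4.12 (cv2) and the standard library are available. Lean on these libraries where they do the work, as an engineer would, in place of code of your own. Each camera call takes 0.05 s, during which the arm holds its last target. There are 200 camera calls.

TASK

Put the loose filter lid back on the small fume extractor: tip the extractor's hood right back so that it stays open by itself, hook the lid's lip under the ledge of the filter bay with the lid held at a tilt, then swing the lid down and press its rear edge past the sprung catch until it lies flat and fully home. Leave the hood open, and do not knock over or shift the bottle, the tins and the spool standing around.

Things in the scene. Friction and masses are not known exactly. Their poses are not given: they have to be found in the camera images.
- extractor: Bench fume extractor: grey box 158 x 124 x 68 mm (x, y, z) fixed to the bench, turned at random. Origin: centre of its underside, at bench height; z up. Its -x side is the front (ledge), its +x side the rear (catch, hood hinge). The extractor coordinates given below are mm in this frame. Its top is an open filter bay. A bottle and a tin stand close by.
- bay (a point): Centre of the bay at seat height (extractor 3, 0, 50); axes as the extractor. A seat runs round the bay at this height and the lid lies on it when home. Side walls' inner faces at y = -45 and +45, rear wall's face at x = 56; walls reach up to 68, which is 3 above the top of a lid that is home. The pleated filter in the bay is only drawn.
- ledge (a point): Middle of the ledge's edge, on its underside (extractor -50, 0, 62). The ledge is a strip across the front of the bay, 6 thick (top at 68); the slot under it is 12 high (50 to 62), as wide as the bay, and reaches forward from x = -50 to x = -68.
- catch_top (a point): Top of the sprung catch (extractor 54, 0, 78.5): a steel roller 38 wide along y, 12 thick, at the middle of the rear wall, reaching into the bay to x = 48. Pressing the lid's rear edge down on it (3 to 8 N) drives it out and down; it then springs back over the lid. The lid's own weight does not pass it: a hooked lid let go rests on it, tilted about 0.24 rad.
- hood (a joint): Hood's hinge angle, rad. 0: closed, the hood slopes up 45 degrees from its hinge towards the front, over the bay, free edge at extractor x = -7, height 162. Grows as it tips up and back; upright at 0.79; stop at 1.48, leaning 40 degrees back. It falls to the stop on its side of upright. Pushing the free edge level to the rear (+x) opens it (about 1 to 2 N).
- hood_hinge (a point): Middle of the hood's hinge line (extractor 74, 0, 81), which runs along the extractor's y; does not move.
- hood_edge (a point): Middle of the hood's free edge, a round bar 8 mm thick, 100 mm long along the extractor's y, 114 mm from the hinge; it moves with the hood. The hood is a smooth, slippery aluminium sheet 100 mm wide (friction about 0.3).
- lid_grip (a point): Filter lid: loose grey plastic panel with slots, right way up on the bench, turned at random; 0.10 to 0.20 kg. Point: centre of its grip rib. Lid axes: z up, -x to the lip. Plate 100 (x) x 84 (y) x 15 mm; its top 15 and underside 30 below this point, front face 40 to -x, rear edge 60 to +x. Rib 12 thick (x), 56 long (y), 30 tall. Home: extractor x -10 to -4, y 0 +-3, height 80.
- lid_lip (a point): Tip of the lid's lip, mid width and thickness: 54 mm to -x of lid_grip and 28 mm below it, same axes. The lip is a tongue 14 mm long (x), 60 mm wide, 4 mm thick, level with the plate's underside.
- bottle: Bystander: dropper bottle 44 x 44 x 125 mm, standing to the left (+y) of the extractor. Origin at the centre of its underside.
- round_tin: Bystander: candle tin, 67 mm across, 46 mm high, standing behind the extractor. Origin at the centre of its underside.
- spool: Bystander: spool of wick, 60 mm across, 52 mm high, standing in front of the wooden wick box. Origin at the centre of its underside.
- low_tin: Bystander: candle tin, 67 mm across, 46 mm high, standing to the right of the filter lid. Origin at the centre of its underside.
- wick_box_lid (a point): Middle of the free upper edge of the wick box's open lid (wooden, fixed, 254 mm wide along y, highest thing near the work at 245 mm). The box fills x 0.41 to 0.61 m, y -0.07 to 0.21 m between the filter lid and the extractor; its lid slopes up and away from the robot, from its hinge at x = 0.41, height 88 mm.

How it is judged:
By the outcome, as a careful person would: the job done as asked, in the order asked, and still so for the second after the job is handed in, with the robot touching nothing.
It also fails if it takes over 62 s, if anything falls off the work surface, if the arm or the gripper's body presses on something with over 40 N, if the wrist force passes 120 N, or if a joint passes its speed limit or range.

## Working session

There is one attempt and no reset: what is moved stays moved. The work goes in short steps, each a Python script; the robot and the scene stay as the last script left them, time stands still between calls to the robot, and variables do not carry over. Pictures are saved under pics/ and viewed, at most 10 in all, crops included, and the job is handed in when it is done.

```bash
mkdir -p pics; ls
python3 - <<'E'
from bench import robot
import cv2,numpy as np
for n in ("scene","top"):
    d=robot.get_image(n); cv2.imwrite(f"pics/{n}0.png",d["img"])
    print(n,d["fovy"],d["cx"],d["cy"],d["eye"],d["orientation"])
print(robot.current_t(),robot.current_eef_rot())
E
```

```text
pics
scene 57.322290684558055 325.83904796580333 240.34600422445666 [-156.05836234 1131.4102499   717.96119138] [-2.01228853  0.00451352 -2.60345366]
top 54.3687463258776 326.6266575442923 243.48636566338016 [ 261.75306421   83.2847581  1423.44411477] [-2.97850178  0.01370305 -1.56202643]
0.1 [-3.13999385e+00 -3.47051746e-04  4.21850446e-01]
```

View pics/scene0.png

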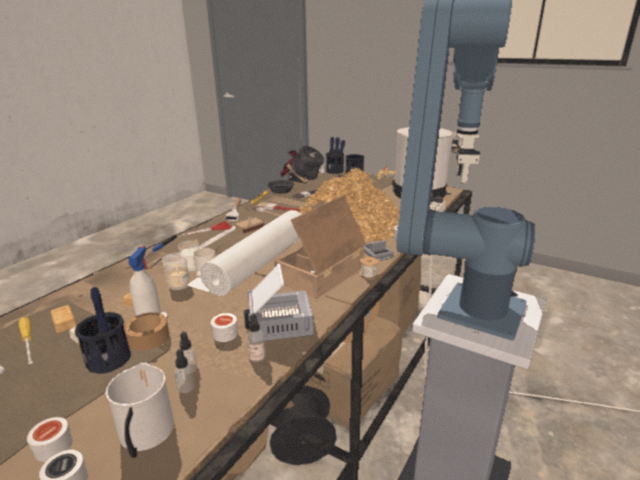

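View pics/top0.png

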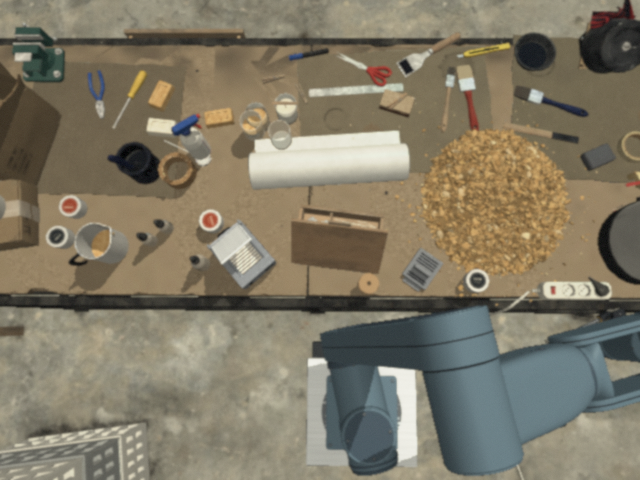

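The scene view shows the extractor at about (282,312), and the lid at about (375,249). In the top view the extractor is at (242,255), bottle (197,260), round tin (210,220), spool (369,283), lid (422,268) and low tin (477,281). I'll zoom in on these.

```bash
cat > h.py <<'E'
import numpy as np,cv2
from scipy.spatial.transform import Rotation as R
def cam(d):
    f=240/np.tan(np.radians(d["fovy"])/2)
    return f,np.array(d["eye"]),R.from_euler('xyz',d["orientation"]).as_matrix()
def ray(d,u,v):
    f,e,M=cam(d); r=M@np.array([(u-d["cx"])/f,(v-d["cy"])/f,1]); return e,r/np.linalg.norm(r)
def onz(d,u,v,z):
    e,r=ray(d,u,v); return e+r*(z-e[2])/r[2]
def proj(d,P):
    f,e,M=cam(d); q=(np.atleast_2d(P)-e)@M; return np.c_[d["cx"]+f*q[:,0]/q[:,2],d["cy"]+f*q[:,1]/q[:,2]]
E
python3 - <<'E'
import cv2,numpy as np
t=cv2.imread("pics/top0.png");s=cv2.imread("pics/scene0.png")
def c(i,x,y,w,h,W,H): return cv2.resize(i[y:y+h,x:x+w],(W,H),interpolation=cv2.INTER_CUBIC)
a=c(t,185,200,100,100,400,400);b=c(t,390,230,100,75,400,300);e=c(s,230,255,100,120,400,480) 
o=np.zeros((600,800,3),np.uint8);o[:400,:400]=a;o[:300,400:]=b
o[300:600,400:]=c(s,240,262,80,60,400,300)
cv2.imwrite("pics/z0.png",o)
E
```

```text
(no output)
```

View pics/z0.png

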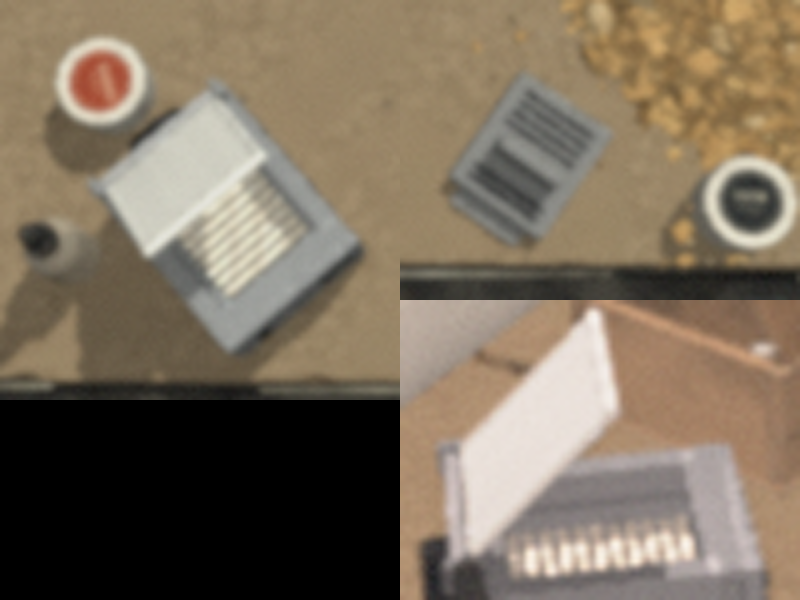

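Run:
```python
from bench import robot
import pickle
d={n:robot.get_image(n) for n in("top","scene")}; pickle.dump(d,open("d0.pkl","wb"))
from h import *
t=d["top"]; f=lambda u,v,z:onz(t,u,v,z)[:2].round(0)
print("ext front",f(243,288,68),f(275,260.75,68),"rear",f(238.75,221.25,68),f(208.75,246.25,68))
print("hood edge corners", f(185+270/4,200+155/4,162), f(185+150/4,200+255/4,162),"hinge",f(185+212/4,200+95/4,81),f(185+103/4,200+188/4,81))
for n,p in dict(top=(421.25,248.75),right=(442.5,262.5),bot=(422.5,288.75),left=(402.5,273.75)).items(): print(n,f(*p,15))
print("bottle",f(195,259,125),"rtin",f(210,220,46),"spool",f(369,283,52),"ltin",f(477,281,46))
w=robot.get_image("wrist"); print(w["eye"],w["orientation"],w["fovy"],robot.current_tcp_pos())
```

```text
ext front [352. 345.] [432. 254.] rear [550. 365.] [474. 451.]
hood edge corners [481. 306.] [411. 386.] hinge [540. 365.] [470. 442.]
top [ 479. -183.]
right [ 437. -246.]
bot [ 358. -184.]
left [ 402. -125.]
bottle [429. 473.] rtin [558. 457.] spool [371. -21.] ltin [ 380. -338.]
[ 289.19576749 -474.07501316  384.49509513] [ 2.88552524e+00 -2.85792183e-04 -1.14949219e+00] 64.4435951147898 [ 225.15668372 -501.5519125   218.25903373]
```

Run:
```python
from bench import robot
import pickle
from h import *
P=np.pi
robot.move_ptp([360,-225,230],[P,0,.9]); robot.move_gripper(0.0)
a=robot.get_image("wrist")
robot.move_ptp([380,-60,400],[P,0,1.5]); robot.move_ptp([415,260,330],[P,0,2.3])
b=robot.get_image("wrist")
pickle.dump((a,b,robot.get_image("top"),robot.get_image("scene")),open("d1.pkl","wb"))
print(robot.current_t(),robot.current_qpos())
for i in(a,b):print(i["eye"],i["orientation"])
o=np.zeros((300,800,3),np.uint8);o[:,:400]=cv2.resize(a["img"],(400,300));o[:,400:]=cv2.resize(b["img"],(400,300))
cv2.imwrite("pics/w1.png",o)
```

```text
5.2667 [ 3.28872216e-01  9.43316842e-02  1.46785603e+00 -2.91944467e-04
  1.57875351e+00 -3.97732180e-01]
[ 403.57664249 -171.11405024  396.33839669] [ 2.88453673e+00 -1.76002087e-03 -6.71290486e-01]
[368.63852584 310.39034119 496.13673004] [ 2.88203694e+00 -5.90228310e-05  7.26641458e-01]
```

View pics/w1.png

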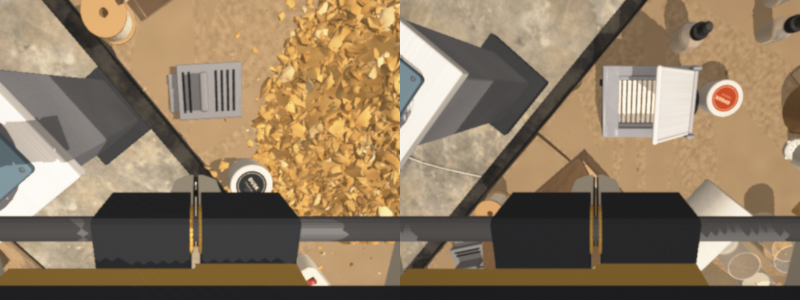

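Left: lid at about full-size px (330,145), with its lip to the left. Right: extractor at about (400,165), with the hood on the right. Next, zoom and mask.

Run:
```python
import pickle
from h import *
a,b,t,s=pickle.load(open("d1.pkl","rb"))
def m(i,x,y,w,h,lo,hi,smax):
    c=i["img"][y:y+h,x:x+w]; hv=cv2.cvtColor(c,cv2.COLOR_BGR2HSV)
    k=((hv[...,1]<smax)&(hv[...,2]>lo)&(hv[...,2]<hi)).astype(np.uint8)
    cs,_=cv2.findContours(k,cv2.RETR_EXTERNAL,cv2.CHAIN_APPROX_NONE); return max(cs,key=cv2.contourArea)+[x,y]
c=m(a,255,85,150,125,40,190,60); r=cv2.minAreaRect(c); print("lid",r,cv2.boxPoints(r).round(1).tolist())
e=m(b,305,90,185,150,60,256,40); print("ext",cv2.minAreaRect(e),cv2.approxPolyDP(e,3,True)[:,0].tolist())
A=a["img"].copy();B=b["img"].copy();cv2.drawContours(A,[c],-1,(0,0,255),1);cv2.drawContours(B,[e],-1,(0,0,255),1)
o=np.zeros((600,800,3),np.uint8)
o[:400,:400]=cv2.resize(a["img"][85:205,260:380+0],(400,400),interpolation=2)
o[:400,400:]=cv2.resize(b["img"][90:240,310:460+0],(400,400),interpolation=2)
o[400:,:266]=cv2.resize(A[85:205,255:415],(266,200));o[400:,400:667]=cv2.resize(B[80:260,300:540],(267,200))
cv2.imwrite("pics/z1.png",o)
```

```text
lid ((329.1278076171875, 145.1147003173828), (88.492431640625, 118.44869995117188), 86.90594482421875) [[267.6000061035156, 104.0999984741211], [385.8999938964844, 97.69999694824219], [390.70001220703125, 186.10000610351562], [272.3999938964844, 192.5]]
ext ((403.0, 167.0), (126.0, 160.0), 90.0) [[482, 106], [326, 105], [325, 218], [402, 218], [405, 230], [445, 218], [469, 220], [466, 207], [473, 174], [475, 126]]
```

View pics/z1.png

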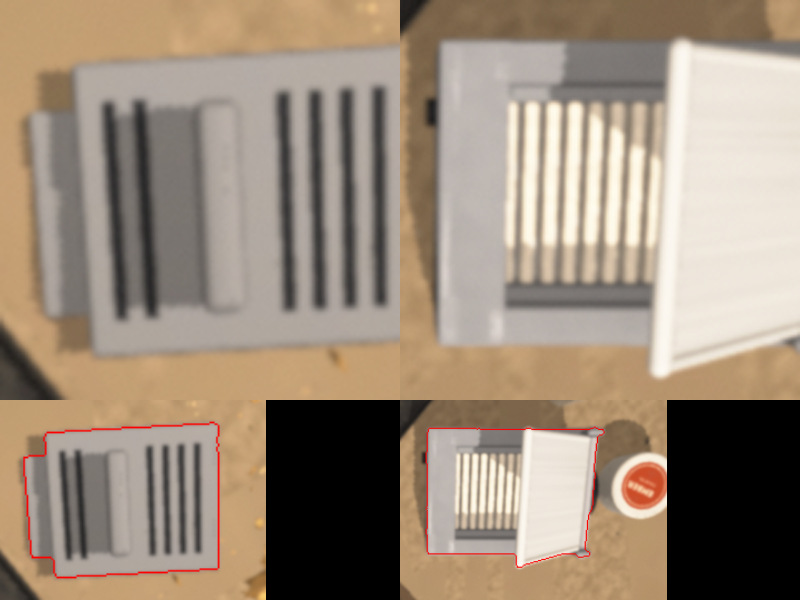

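Zoom: rib top centre is at full px (326.6,146.5) and the plate corners are clean. The extractor's front edge is at u≈325 (v 105 to 219), and the hood bar runs from (415,106) to (407,231).

Run:
```python
import pickle
from h import *
a,b,t,s=pickle.load(open("d1.pkl","rb"))
f=lambda i,u,v,z:onz(i,u,v,z)[:2]
L=[f(a,*p,15) for p in((282.5,105.1),(289.1,191.5),(386.3,186.8),(385.6,99.5))]
print("lid",np.round(L,1).tolist(),[round(float(np.linalg.norm(L[i]-L[i-1])),1) for i in range(4)])
for p,q in((0,3),(1,2)): v=L[q]-L[p];print("ang x",np.degrees(np.arctan2(v[1],v[0])))
for p,q in((0,1),(3,2)): v=L[p]-L[q];print("ang y-90",np.degrees(np.arctan2(v[1],v[0]))-90)
print("rib",f(a,326.6,146.5,45),"centre",np.mean(L,0))
E=[f(b,*p,68) for p in((325,105),(325,219.2),(402,218.5),(402,105.3))]
fl,fr=E[0],E[1];v=fl-fr;yaw=np.arctan2(v[1],v[0])-np.pi/2;print("ext w",np.linalg.norm(v),np.degrees(yaw))
for q,p in((3,0),(2,1)): v=E[q]-E[p];print("side ang",np.degrees(np.arctan2(v[1],v[0])))
hb=[f(b,*p,162) for p in((415,106.5),(407,230))];v=hb[0]-hb[1];print("hood w",np.linalg.norm(v),np.degrees(np.arctan2(v[1],v[0])-np.pi/2),np.mean(hb,0))
for y in(yaw,):
  x=np.array([np.cos(y),np.sin(y)]);print("origin from front",(fl+fr)/2+79*x,"from hood",np.mean(hb,0)+7*x)
g=f(b,350.1,162,68);print("ledge x",(g-(fl+fr)/2)@x)
# cross-check by reprojecting the estimate into all views
o=(fl+fr)/2+79*x; yv=np.array([-x[1],x[0]])
W=lambda X,Y,Z:[*(o+x*X+yv*Y),Z]
pts=[W(-79,62,68),W(-79,-62,68),W(79,-62,68),W(79,62,68),W(-7,50,162),W(-7,-50,162),W(74,50,81),W(74,-50,81)]
for i,n in((t,"top"),(s,"scene"),(b,"w")): print(n,proj(i,pts).round(1).tolist())
o=np.zeros((600,800,3),np.uint8)
S=cv2.resize(s["img"][255:345,240:330],(720,720),interpolation=2)
for p in proj(s,pts): cv2.circle(S,tuple(int(k) for k in (p-[240,255])*8),4,(0,0,255),-1)
T=cv2.resize(t["img"][205:295,200:290],(720,720),interpolation=2)
for p in proj(t,pts): cv2.circle(T,tuple(int(k) for k in (p-[200,205])*8),4,(0,0,255),-1)
o[:400,:400]=cv2.resize(S,(400,400));o[:400,400:]=cv2.resize(T,(400,400));cv2.imwrite("pics/chk.png",o[:400])
```

```text
lid [[403.2, -126.5], [356.3, -193.4], [435.2, -250.1], [482.4, -183.1]] [97.4, 81.7, 97.1, 82.0]
ang x -35.5203587208363
ang x -35.71246547800067
ang y-90 -34.993827796065794
ang y-90 -35.19569981519478
rib [ 411.79202624 -181.44617764] centre [ 419.2707565  -188.25176663]
ext w 123.3183575562665 42.10022405334271
side ang 41.42312599482555
side ang 42.162906571558665
hood w 104.95550915799825 41.64676961014018 [447.85872469 348.68642213]
origin from front [452.9630359  354.52982482] from hood [453.05253723 353.37942877]
ledge x 27.634121576705073
top [[242.2, 287.8], [274.7, 259.6], [240.1, 220.2], [207.9, 247.6], [222.1, 262.7], [250.1, 238.6], [211.0, 245.5], [237.2, 223.2]]
scene [[313.2, 314.2], [305.7, 289.1], [248.8, 295.3], [250.7, 321.6], [282.9, 283.1], [278.8, 264.1], [252.1, 314.3], [250.4, 293.3]]
w [[325.0, 104.7], [325.0, 219.5], [463.2, 218.4], [474.1, 103.4], [415.2, 108.5], [408.5, 226.3], [473.2, 114.5], [464.1, 210.0]]
```

View pics/chk.png

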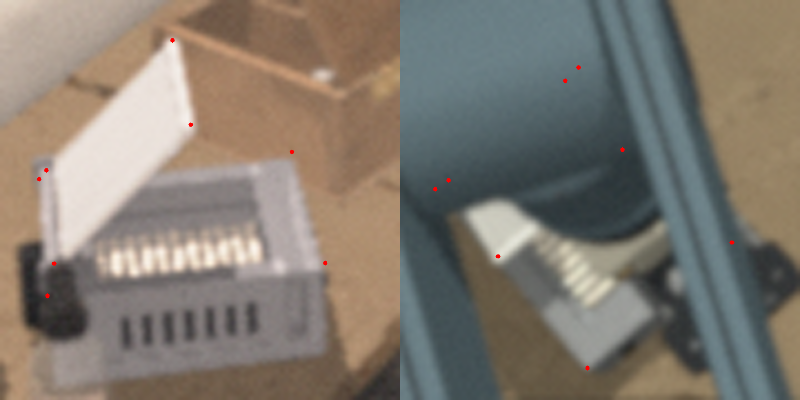

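Reprojection into scene and top agrees within a pixel or so. Now open the hood.

```bash
cat >> h.py <<'E'
O=np.array([453.,354.]); EY=np.radians(41.9); P=np.pi
def W(x,y,z): return [O[0]+x*np.cos(EY)-y*np.sin(EY), O[1]+x*np.sin(EY)+y*np.cos(EY), z]
def ori(xa,tilt=0):
    """tool down, closing line (tool y) along +lid x at yaw xa; tilt>0 = lip low, rear high"""
    return (R.from_euler('z',xa)*R.from_euler('y',-tilt)*R.from_euler('xyz',[P,0,P/2])).as_euler('xyz').tolist()
E
python3 - <<'E'
from bench import robot
import pickle
from h import *
o=ori(EY); print(o)
robot.move_ptp(W(-48,0,240),o); robot.move_linear(W(-48,0,148),speed=150)
print(robot.current_tcp_pos(),W(-48,0,148),robot.current_contact_force())
robot.move_linear(W(50,0,148),speed=120); print(robot.current_contact_force())
robot.move_linear(W(98,0,148),speed=120); print(robot.current_contact_force())
robot.move_linear(W(40,0,240),speed=200); robot.move_linear(W(-20,0,330),speed=200)
w=robot.get_image("wrist");s=robot.get_image("scene")
pickle.dump((w,s),open("d2.pkl","wb"));print(robot.current_t())
cv2.imwrite("pics/hood.png",np.hstack([cv2.resize(w["img"],(400,300)),cv2.resize(s["img"][240:360,220:380],(400,300))]))
E
```

```text
[3.141592653589793, 0.0, 2.3020892833805204]
[418.41704193 322.04001974 149.57299947] [np.float64(417.2730457809046), np.float64(321.9440373373898), 148] [ 0.02275337 -0.36822364  1.11796336]
[-0.17940653  0.69559222 -0.03326827]
[ 0.17207668  0.03961741 -0.82022627]
9.55
```

View pics/hood.png

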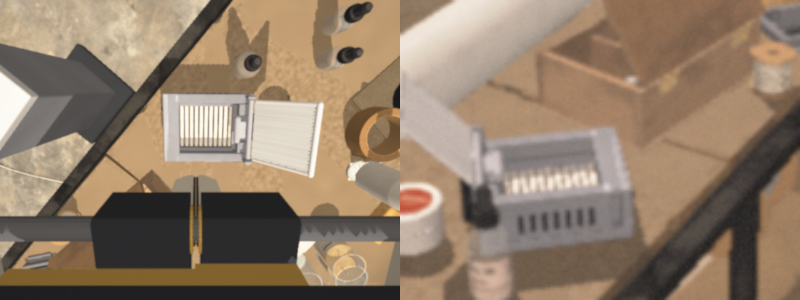

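The hood stays open, leaning back (right panel), and the bay is fully visible. I'll refine the extractor pose with an overlay.

Run:
```python
import pickle
from h import *
w,s=pickle.load(open("d2.pkl","rb"))
pts=[W(x,y,68) for x,y in((-79,62),(-79,-62),(79,-62),(79,62),(-50,45),(-50,-45),(56,-45),(56,45))]
q=proj(w,pts);print(q.round(1).tolist())
x0,y0=255,140;I=cv2.resize(w["img"][y0:y0+130,x0:x0+155],(775,650),interpolation=2)[:600]
for p in q: 
  c=tuple(int(round(k)) for k in (p-[x0,y0]+.5)*5); cv2.drawMarker(I,c,(0,0,255),0,12,1)
cv2.imwrite("pics/bay.png",I)
```

```text
[[259.7, 149.6], [263.5, 258.5], [398.3, 258.4], [404.8, 149.5], [286.6, 165.5], [288.0, 244.5], [379.3, 244.4], [382.9, 165.4]]
```

View pics/bay.png

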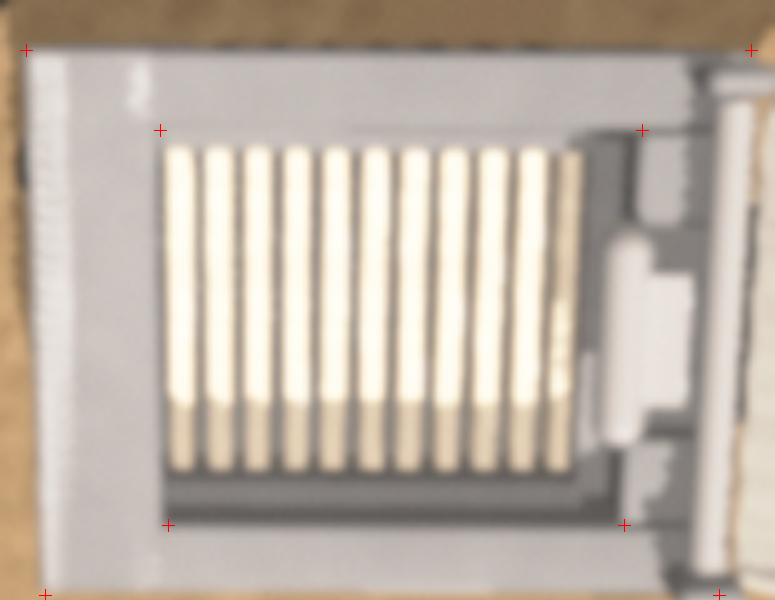

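Markers fit the bay within about 1 mm. Next, pick up the lid.

Run:
```python
from bench import robot
import pickle
from h import *
g=[411.5,-182.]; o=ori(np.radians(-35.3))
# hook poses reachable?
for th,tx,tz in((.38,-46,80),(.38,-57,52),(0,-61,50)): pass
robot.move_ptp([380,60,400],ori(P/6-.2)); robot.move_ptp([*g,130],o); robot.move_gripper(.45)
robot.move_linear([*g,60],speed=150)
print(robot.move_linear([*g,18],speed=60,f_stop=6)); robot.move_gripper(0)
print(robot.current_gripper_width()*93,robot.current_finger_force(),robot.current_tcp_pos(),robot.current_contact_force())
robot.move_linear([*g,90],speed=100); robot.sleep(.2)
print(robot.current_gripper_width()*93,robot.current_contact_force(),robot.current_ft_torque(),robot.current_t())
```

```text
False
11.978389217240082 30.000519454479218 [ 411.41920355 -181.93180931   18.1246693 ] [-1.0533898   1.0709744   2.18670766]
11.733049496023593 [ 0.11584133 -0.31690982 -1.41712569] [-0.05238761 -0.04197015 -0.04220349] 16.0
```

```bash
cat >> h.py <<'E'
def hook(th,tx,tz,y=0):
    """TCP pose for the lid with the lower edge of its lip tip at extractor (tx,y,tz), tilted th"""
    c,s=np.cos(th),np.sin(th); return W(tx+54*c-18*s,y,tz+54*s+18*c), ori(EY,th)
E
python3 - <<'E'
from bench import robot
import pickle
from h import *
robot.move_ptp([380,-60,400],ori(.1)); 
p,o=hook(.38,-44,150); robot.move_ptp([p[0],p[1],330],o); robot.move_linear(p,speed=200)
robot.sleep(.1);f0=robot.current_contact_force();print(f0)
w=robot.get_image("wrist");s=robot.get_image("scene");t=robot.get_image("top");pickle.dump((w,s,t),open("d3.pkl","wb"))
for a in((.38,-44,75),(.38,-44,53)):
    r=robot.move_linear(*hook(*a),speed=60,f_stop=5);print(a,r,robot.current_tcp_pos()-np.array(hook(*a)[0]),robot.current_contact_force()-f0)
    if r: break
print(robot.current_t())
w=robot.get_image("wrist");s=robot.get_image("scene")
cv2.imwrite("pics/hook.png",np.hstack([cv2.resize(w["img"],(400,300)),cv2.resize(s["img"][260:350,230:350],(400,300),interpolation=2)]))
E
```

```text
[ 0.12933407  0.51522828 -1.02103969]
(0.38, -44, 75) False [0.325533   0.15671642 0.50563895] [-0.13519683 -1.19811102 -1.436043  ]
(0.38, -44, 53) False [-0.28148376 -0.12697152 -0.61939761] [-0.0564597  -0.74709785  0.26824996]
21.85
```

View pics/hook.png

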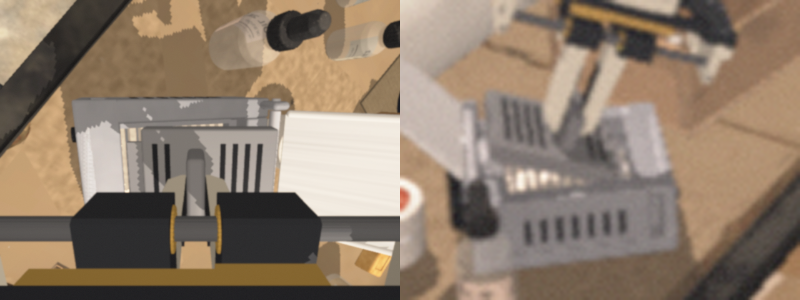

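The lid is in the bay at a tilt with its lip down at the ledge, and there is no contact. Slide it forward under the ledge, then swing it down, watching the force.

Run:
```python
from bench import robot
from h import *
f0=np.array(robot.current_contact_force())
for a in((.38,-57,52.5),(.30,-58,52),(.24,-59,51.5),(.16,-60,51),(.08,-60.5,50.5),(0,-61,50)):
    r=robot.move_linear(*hook(*a),speed=40,f_stop=25)
    e=robot.current_tcp_pos()-np.array(hook(*a)[0]);F=np.array(robot.current_contact_force())-f0
    c,s=np.cos(EY),np.sin(EY)
    print(a,r,"err ext",np.round([e[0]*c+e[1]*s,-e[0]*s+e[1]*c,e[2]],1),"F ext",np.round([F[0]*c+F[1]*s,-F[0]*s+F[1]*c,F[2]],1),np.round(robot.current_ft_torque(),2))
    if r: break
print(robot.current_t(),robot.current_gripper_width()*93)
w=robot.get_image("wrist");s=robot.get_image("scene")
cv2.imwrite("pics/swing.png",np.hstack([cv2.resize(w["img"],(400,300)),cv2.resize(s["img"][260:350,230:350],(400,300),interpolation=2)]))
```

```text
(0.38, -57, 52.5) False err ext [-0.1 -0.1  0.2] F ext [-0.9  0.1  0.1] [-0.23  0.11  0.06]
(0.3, -58, 52) False err ext [ 1.3 -0.1  0.4] F ext [-1.8 -0.5 -0. ] [-0.15  0.05 -0.01]
(0.24, -59, 51.5) False err ext [-0.1  0.4 -0.4] F ext [-0.5  0.3  0.3] [-0.15 -0.05 -0.02]
(0.16, -60, 51) False err ext [-1.7  0.5 -1.1] F ext [-4.5 -0.4  2.3] [-0.66  0.3  -0.17]
(0.08, -60.5, 50.5) False err ext [-1.6  0.3 -0.8] F ext [-6.1 -1.4  6. ] [-1.12  0.69 -0.09]
(0, -61, 50) False err ext [1.  0.1 0.3] F ext [-1.3 -1.5  5.5] [-0.27 -0.03  0.03]
23.75 11.919529571621005
```

The force rose and then dropped, so the catch has been passed. Press lightly, release, retreat and check.

Run:
```python
from bench import robot
import pickle
from h import *
p,o=hook(0,-61,48.5)
print(robot.move_linear(p,o,speed=15,f_stop=12),robot.current_tcp_pos()[2],p[2],robot.current_contact_force())
robot.move_gripper(.4)
x=robot.current_tcp_pos()
robot.move_linear([x[0],x[1],130],speed=60); robot.move_linear(W(-30,0,330),ori(EY),speed=200); robot.sleep(.3)
w=robot.get_image("wrist");s=robot.get_image("scene");pickle.dump((w,s),open("d4.pkl","wb"));print(robot.current_t())
# overlay expected home outline (plate top z=65, rib top z=95) for grip x=-7
pts=[W(-7+a,b,65) for a,b in((-40,42),(-40,-42),(60,-42),(60,42))]+[W(-7+a,b,95) for a,b in((-6,28),(-6,-28),(6,28),(6,-28))]
def ov(i,x0,y0,w_,h_,k):
    I=cv2.resize(i["img"][y0:y0+h_,x0:x0+w_],(w_*k,h_*k),interpolation=2)
    for p in proj(i,pts): cv2.drawMarker(I,tuple(int(round(v)) for v in (p-[x0,y0]+.5)*k),(0,0,255),0,8,1)
    return I
q=proj(w,pts);c=q.mean(0).astype(int)
A=ov(w,max(c[0]-75,0),max(c[1]-50,0),160,100,4)[:400,:400+100]
B=ov(s,242,270,75,80,4)
o=np.zeros((400,800,3),np.uint8);o[:A.shape[0],:500]=A[:,:500];o[:320,500:]=B[:,:300]
cv2.imwrite("pics/final.png",o)
```

```text
False 68.00683105073053 66.5 [-0.56285869  0.34555615 10.55774461]
27.5
```

View pics/final.png

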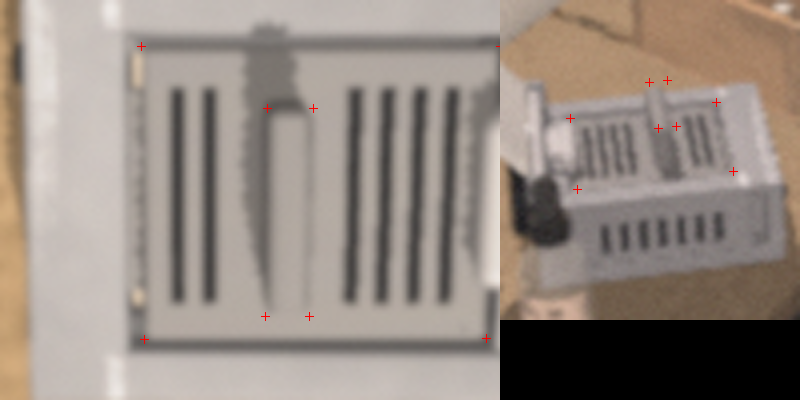

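The lid lies flat and matches the expected home outline. The roller is over its rear edge, and pressing it met a firm seat at height 80.

```bash
python3 -c "
from bench import robot
print(robot.hand_in(),robot.current_t())"
```

```text
the job is handed in; nothing more can be done
the job is handed in; nothing more can be done
```

The job is handed in at about 28 s: hood tipped open and staying open, lid hooked and pressed flat past the catch, with no contact with the bottle, tins or spool seen (I took no closing before/after measurement of them).

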